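Lock a bench light column together with quarter-turn bayonets

TASK

Put the light column together on its base, which is fixed to the table: first set the tube section on the base with its ribs in line with the base's lugs and turn it a quarter turn clockwise (seen from above) until it stops, then set the domed cap on the tube's upper lugs in the same way and turn it a quarter turn clockwise until it stops. Leave the column standing fully seated and locked, and leave the other things on the table where they are.

Things in the scene. Friction and masses are not known exactly. Their poses are not given: they have to be found in the camera images.
- column_base: The fixed base: a dark square foot 90 x 90 mm, 12 mm thick, carrying a black round column 50 mm across (58 mm in its lowest 10 mm), 45 mm tall with the foot, and the base's lugs on top. Origin: centre of the foot's underside, on the table; z up, x along the lugs.
- base_seat (a point): Centre of the base's flat shoulder, 45 mm above the table, axes as the base's. On it stands a post 32 mm across, 16 mm high, with a cross bar along x: the two lugs, 48 mm long over both, 12 mm wide, 5 mm thick, underside 8 mm above the shoulder. The tube's underside (tube_foot) comes to lie here.
- tube_mid (a point): The tube section: a loose upright aluminium part 86 mm tall, about 0.22 kg; this point is on its axis, half-way up (43 mm above its underside). A round neck 50 mm across reaches from 22 to 70 mm above the underside: grip it there, at any yaw. Below it is the 61 mm sleeve, above it a post with lugs.
- tube_foot (a point): Centre of the tube's underside, the mouth of its sleeve. Sleeve 61 mm across, 22 mm high, with two outer ribs on opposite sides along its x axis (71 mm over both, 9 mm wide); its mouth is a 36 mm hole with a slot 20 x 53 mm along x. Set with x along the lugs' x (within 8 degrees, either way round) it drops fully; then about 93 degrees clockwise from above brings it to a hard stop, locked. Anticlockwise is soon blocked.
- tube_seat (a point): Centre of the flat top of the tube's neck, 70 mm above its underside. It carries a 16 mm high post with two lugs along the tube's x axis, just like the base's. The cap's underside (cap_foot) comes to lie here.
- cap_mid (a point): The cap: a loose upright aluminium part 70 mm tall with a white domed top, about 0.15 kg; this point is on its axis, half-way up (35 mm above its underside). A round neck 46 mm across reaches from 22 to 58 mm above the underside: grip it there, at any yaw. Below it is the 61 mm sleeve.
- cap_foot (a point): Centre of the cap's underside, the mouth of its sleeve, shaped just like the tube's, with its two ribs and its slot along the cap's x axis. It goes on the tube's lugs and locks as the tube does on the base. All fits have about 2 mm of play sideways, and 3 mm upward once locked; parts turn easily.
- limonite: bystander: ochre mineral lump 40x56x26 mm; origin: centre of its underside. Leave it where it is.
- magnifier: bystander: hand lens 148 mm long, 9 mm high, lying; origin: centre of its underside. Leave it where it is.
- torch: bystander: black torch 104 mm long, 32 mm high, lying; origin: centre of its underside. Leave it where it is.
- dish: bystander: glass dish 103 mm across, 16 mm high; origin: centre of its underside. Leave it where it is.
- amethyst: bystander: violet crystal cluster 58x80x42 mm; origin: centre of its underside. Leave it where it is.
- slim_box: bystander: slim white carton 173x29x26 mm; origin: centre of its underside. Leave it where it is.
- glasses: bystander: yellow safety glasses 59x126x44 mm; origin: centre of its underside. Leave it where it is.
- charger: bystander: black charger block 42x62x30 mm; origin: centre of its underside. Leave it where it is.
- lens_rail: Fixed obstacle: an optical rail along y behind the work, 640 mm long; four upright posts with lens holders on it reach 195 mm above the table. Origin: near its middle, on the table.
- desk_lamp: Fixed obstacle: a desk lamp at the back right, 530 mm tall; its head hangs 420 to 500 mm above the table, about 100 mm to the left of its origin and 80 mm towards the robot. Origin: under its foot, on the table.
There are look-alikes about, which are no part of the job. Leave any blue look-alike of the part that bears tube_mid alone.

How it is judged (in metres and radians):
On the way, in this order (a step that is already met when the one before it is completed fails the run):
1. the tube section is seated on the base and locked by its quarter turn (x of tube_foot in the frame of base_seat between -0.004 and 0.004 m and y of tube_foot in the frame of base_seat between -0.004 and 0.004 m and z of tube_foot in the frame of base_seat between -0.004 and 0.004 m and angle between the x axis of tube_foot and the y axis of base_seat, either way round below 0.26 rad and angle between tube_foot's own z axis and vertical below 0.1 rad), for 0.2 s.
2. the cap is seated on the locked tube and locked by its quarter turn (all of step 1 and x of cap_foot in the frame of tube_seat between -0.004 and 0.004 m and y of cap_foot in the frame of tube_seat between -0.004 and 0.004 m and z of cap_foot in the frame of tube_seat between -0.004 and 0.004 m and angle between the x axis of cap_foot and the y axis of tube_seat, either way round below 0.26 rad and angle between cap_foot's own z axis and vertical below 0.1 rad), for 0.2 s.
At the end, for the whole second after the job is handed in: The tube stands on the base and the cap on the tube, each centred within 4 mm and within 4 mm of its seated height, upright within 0.1 rad, its ribs crosswise to the lugs it is locked on within 15 degrees, and stays so (all of step 2); the robot touches nothing.
It fails at once if a bystander is moved more than 40 mm (distance of any of limonite, magnifier, torch, dish, amethyst, slim_box, glasses, charger from where it was at the start of the episode above 0.04 m).
It also fails if it takes over 72 s, if anything falls off the work surface, if the arm or the gripper's body presses on something with over 40 N, if the wrist force passes 120 N, or if a joint passes its speed limit or range.

ROBOT

A 7-joint arm with a two-finger parallel gripper is mounted at the origin on a cart in front of the work surface, level with it; the furniture and walls round the work are solid. World frame = base frame: x ahead of the robot, y to its left, z up, the work surface at z = 0. Lengths are in mm, angles in rad, forces in N, time in s.
With the tool pointing down it reaches from about 350 to 900 mm from the base axis. Payload 19.9 kg.
Tool frame: the origin (TCP) lies midway between the tips of the shut fingers; the grasp point (between the pads) lies 19 mm behind it; x points along the fingers, y is the direction in which the jaws open and shut, and the axes are right-handed (so a half turn about x gives the same grasp; the last joint's range is limited). The gripper opens to 85 mm and grips with 20 to 120 N. Pads are 22 mm wide; open, the fingers measure 114 mm over their backs; the gripper's body (76 mm by 85 mm) begins 54 mm behind the grasp point. The pads swing forward as they close: fully open they stand 13 mm farther back than shut.
Start: joints at [-1.353, 0.417, -0.01, 1.614, 0.005, 1.111, -0.053], TCP at [159.941, 604.169, 231.26] pointing down, gripper open.
Joint ranges: [-2.81, 2.81], [-0.39, 2.02], [-1.27, 1.25], [0.06, 2.57], [-1.19, 4.33], [0.19, 2], [-2.82, 2.82]. Speed limits (rad/s): [1.89, 1.89, 2.39, 2.39, 3.01, 3.01, 3.01].

INTERFACE

Orientations are given as a unit quaternion [x, y, z, w].
In Python, from bench import robot gives the robot as it stands. The module is installed in compiled form; this text tells all that it offers.
- The arm moves only by the tool servo_tool, never from a script. Its argument "rows" is a list of rows, each an object with "jaw": the closure in counts, from 0 (fully open) to 255 (shut); "dp": the shift along the world's x, y, z in mm, a list of three; "turn": the turn about the world's z in degrees. A call has 1 to 12 rows; each row is the pose to reach, as a shift and turn from the pose measured when the call began; what a row does not reach only later rows make up. A row lasts 1/10 s, in which the tool goes at most 50 mm and 8.59 degrees, less where a joint would pass 70% of its speed; a pose out of reach is approached as far as the arm can. A call with a gripper value outside its range is refused whole. The fingers move at their own pace and stop on an object; "newtons" is the grip in N (left out, the last holds). Time passes only in rows, so rows that repeat a pose let the fingers close. It gives the time, the measured TCP pose, the force and the opening at its end, in the units of the state.
- robot.observe(): the state, without advancing time (a new reading comes with each control period).
- robot.capture(name): name is "scene" or "top"; returns a dict with "pixels" (480x640x3 uint8, red, green, blue), "intrinsics" (3x3 intrinsics, pixels), "distortion" ([k1, k2, p1, p2, k3] as OpenCV has them; the pictures are not rectified), "extrinsics" (4x4, takes a point from camera to world coordinates). Camera axes: x right, y down, z forward; pixel columns grow to the right and rows downward; lengths in mm; the calibration is good to about 2 mm. A picture is of the moment at which its call begins. There is no depth.
- robot.close_job(): hands the job in, once; it reports no verdict.
Trained networks look in the newest picture that a camera, given by its name, has taken for a name from the list of things; names that differ only in an ending like _2 or _b are one class to them, and where a whole thing is asked for, a point or a joint stands for the part that bears it (a point fixed in the world has none). Each returns a list of dicts, best first, with "p" (0 to 1); they miss things now and then, are a little off and sometimes report something else, mostly with a low value. They report only what shows in the picture. A call takes as long as a camera call. They do not tell look-alikes from the thing itself.
- robot.boxes_of(query, camera): "at" ([x, y, z] in mm, in world coordinates, good to about 4 mm: the middle of the surface that is visible of it).
- robot.outline_of(query, camera): "region" (480x640 bool, what is visible of it).
- robot.place_of(query, camera): "at" ([x, y, z] in mm, in world coordinates, good to about 4 mm: a listed point, or the origin of a listed thing).
The state is a dict: "time_s": time; "qpos": joint angles; "qd": joint speeds; "joint_efforts": joint torques, N m; "ee_pos": TCP position; "tcp_rot": TCP orientation; "wrist_force": force on the tool from outside, world axes, zero at the start; "moment": the same for the moment, N m; "finger_gap": finger opening in mm.
Only numpy, scipy, OpenCV 4.12 (cv2) and the standard library are available. Lean on these libraries where they do the work, as an engineer would, in place of code of your own. Each camera call takes 0.05 s, during which the arm holds its last target. There are 200 camera calls.

## Working session

There is one attempt and no reset: what is moved stays moved. The work goes in short steps, Python scripts to look and compute and a tool call to move; the robot and the scene stay as the last step left them, time stands still between calls to the robot, and variables do not carry over. Pictures are saved under pics/ and viewed, about 8 in all and at most 12, crops included, and the job is handed in when it is done.

Besides the shell and the picture viewer there is one more tool, called after "Emit:" as name(argument=value, ...) on one line, values as JSON. servo_tool: Moves the arm, as the interface text tells. Its arguments: {"type":"object","properties":{"rows":{"type":"array","items":{"type":"object","properties":{"jaw":{"type":"number"},"dp":{"type":"array","items":{"type":"number"}},"turn":{"type":"number"}}}},"newtons":{"type":"number"}},"required":["rows"]}

```bash
mkdir -p pics
python3 - <<'E'
from bench import robot
import cv2
for c in ("scene","top"):
    r=robot.capture(c); cv2.imwrite(f"pics/{c}0.png",r["pixels"][:,:,::-1])
    print(c,r["extrinsics"].round(2).tolist(),r["intrinsics"].round(1).tolist() if hasattr(r["intrinsics"],'round') else r["intrinsics"])
    for q in ("column_base","base_seat","tube_mid","tube_foot","tube_seat","cap_mid","cap_foot","limonite","magnifier","torch","dish","amethyst","slim_box","glasses","charger","lens_rail","desk_lamp"):
        print(q,[([round(float(v)) for v in d["at"]],round(float(d["p"]),2)) for d in robot.place_of(q,c)])
print(robot.observe())
E
```

```text
scene [[-0.67, -0.47, 0.58, -421.63], [-0.74, 0.42, -0.52, 839.41], [-0.0, -0.78, -0.63, 1116.4], [0.0, 0.0, 0.0, 1.0]] [[480.8, 0.0, 320.8], [0.0, 480.8, 238.8], [0.0, 0.0, 1.0]]
column_base [([438, -152, 2], 0.81)]
base_seat [([437, -152, 44], 0.71)]
tube_mid [([406, 291, 41], 0.83), ([385, -12, 44], 0.73)]
tube_foot [([406, 292, 5], 0.7), ([382, -17, -3], 0.55)]
tube_seat [([406, 289, 64], 0.93), ([383, -8, 68], 0.91)]
cap_mid [([435, -347, 31], 0.5)]
cap_foot [([437, -348, 35], 0.68)]
limonite [([406, 94, -2], 0.43)]
magnifier [([349, -353, 1], 0.39)]
torch [([396, 388, 1], 0.61)]
dish [([595, -372, -3], 0.8)]
amethyst [([403, 291, 4], 0.56)]
slim_box []
glasses []
charger []
lens_rail [([437, -150, 43], 0.22)]
desk_lamp []
top [[0.01, -0.99, 0.15, 376.88], [-1.0, -0.01, 0.01, -27.65], [-0.0, -0.15, -0.99, 1278.17], [0.0, 0.0, 0.0, 1.0]] [[445.8, 0.0, 322.0], [0.0, 445.8, 244.2], [0.0, 0.0, 1.0]]
column_base []
base_seat [([440, -153, 44], 0.79)]
tube_mid [([685, 246, 44], 0.74), ([385, -12, 46], 0.72), ([403, 290, 46], 0.57)]
tube_foot [([385, -7, 0], 0.92), ([694, 236, 2], 0.73
[... 490 characters left out ...]
il []
desk_lamp []
{'time_s': 1.8, 'qpos': array([-1.35349234,  0.41744131, -0.01034943,  1.61357255,  0.00473823,
        1.11069492, -0.05299187]), 'qd': array([-0.00043381, -0.00153436,  0.00163838,  0.00269264, -0.00048419,
        0.00226742,  0.00164745]), 'joint_efforts': array([ 2.52271793e-04, -8.64195657e+01,  6.78098537e-01, -4.35210693e+01,
        1.90807862e-02,  1.75095283e-03, -6.06343519e-05]), 'ee_pos': array([159.92968169, 604.18566777, 231.24563254]), 'tcp_rot': array([ 0.09118645,  0.70118321, -0.09125393,  0.70121313]), 'wrist_force': array([ 0.55972154, -0.69158117, -0.31649993]), 'moment': array([-0.02360936, -0.0273504 ,  0.04857443]), 'finger_gap': 85.3047763399593}
```

View pics/scene0.png

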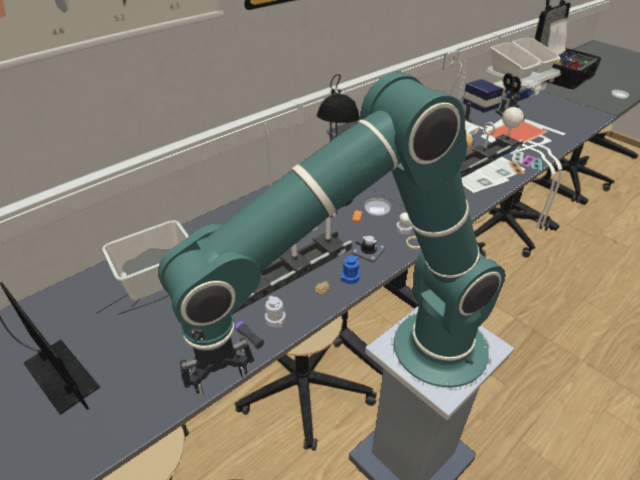

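View pics/top0.png

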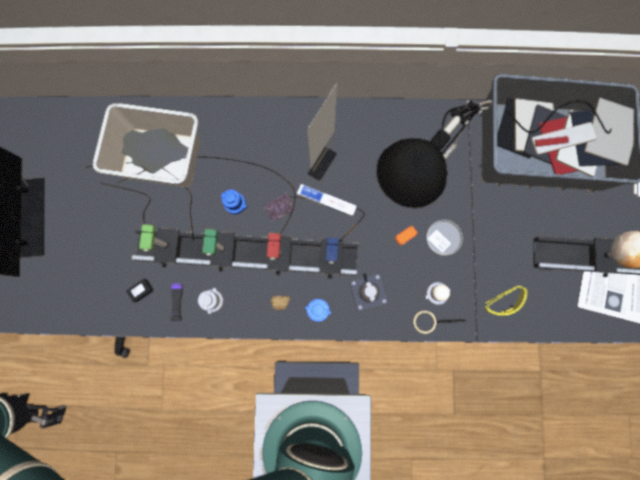

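The scene view shows the silver tube at about (275,312), a blue look-alike at (350,268), the base at (370,245) and the cap at (405,222). The top view has the tube at (209,300), base at (369,292) and cap at (438,293), with blue look-alikes at (318,310) and (233,201). Next I'll make metric crops to get the yaws.

```bash
cat > h.py <<'E'
import numpy as np, cv2
from bench import robot
def proj(r,P):
    E=np.linalg.inv(np.array(r["extrinsics"])); 
    p,_=cv2.projectPoints(np.asarray(P,float).reshape(-1,1,3),cv2.Rodrigues(E[:3,:3])[0],E[:3,3],np.array(r["intrinsics"],float),np.array(r["distortion"],float))
    return p.reshape(-1,2)
def ortho(r,x,y,z,half=50,n=260):
    """metric patch at height z: image right = -y, image up = +x (seen from above)"""
    g=np.linspace(-half,half,n); U,V=np.meshgrid(g,g)
    m=proj(r,np.stack([x-V,y-U,np.full_like(U,z)],-1)).reshape(n,n,2).astype(np.float32)
    return cv2.remap(r["pixels"],m[...,0],m[...,1],cv2.INTER_CUBIC)
E
python3 - <<'E'
from h import *
rows=[]
for c in ("top","scene"):
    r=robot.capture(c)
    rows.append(np.hstack([ortho(r,*p) for p in ((405,290,80),(438,-152,58),(436,-346,15))]))
im=np.vstack(rows)
for i in range(2):
  for j in range(3):
    for k in range(0,260,26):
        cv2.line(im,(j*260+k,i*260),(j*260+k,i*260+4),(255,255,0),1); cv2.line(im,(j*260,i*260+k),(j*260+4,i*260+k),(255,255,0),1)
cv2.imwrite("pics/c1.png",im[:,:,::-1])
E
```

```text
(no output)
```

View pics/c1.png

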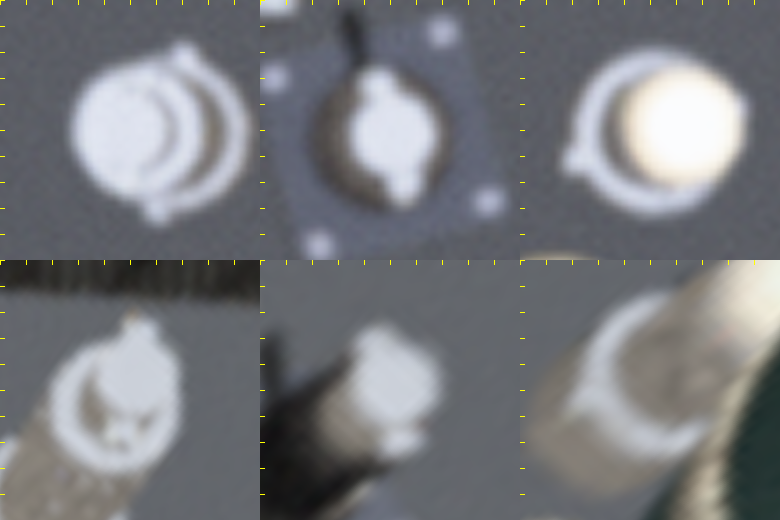

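The tube ribs are at (185,52) and (157,212), giving a yaw of about -10°. The base screws and lugs give about +15°, and the cap rib at (575,160) gives about -70°. I'll move above the tube and, in the same step, refine the base centre from its screws.

Emit:
servo_tool(rows=[{"dp":[245,-314,-90],"turn":0,"jaw":0},{"dp":[245,-314,-90],"turn":0,"jaw":0},{"dp":[245,-314,-90],"turn":0,"jaw":0},{"dp":[245,-314,-90],"turn":0,"jaw":0},{"dp":[245,-314,-90],"turn":0,"jaw":0},{"dp":[245,-314,-90],"turn":0,"jaw":0},{"dp":[245,-314,-90],"turn":0,"jaw":0},{"dp":[245,-314,-90],"turn":0,"jaw":0},{"dp":[245,-314,-90],"turn":0,"jaw":0},{"dp":[245,-314,-90],"turn":0,"jaw":0},{"dp":[245,-314,-90],"turn":0,"jaw":0}], newtons=30)

```text
time_s: 3.0
ee_pos: [404.5, 291.2, 141.5]
tcp_rot: [0.091, 0.701, -0.091, 0.701]
wrist_force: [-0.6, 0.2, 0.3]
finger_gap: 85.6
```

Run:
```python
from h import *
tiles=[]
for c in ("top","scene"):
    r=robot.capture(c)
    for (x,y,z) in ((438,-152,12),(438,-152,61),(436,-346,22)):
        im=ortho(r,x,y,z,65,260)
        g=cv2.cvtColor(im,cv2.COLOR_RGB2GRAY)
        if z==12:
            e=cv2.GaussianBlur(g,(0,0),3).astype(float)
            # brightest local maxima
            d=cv2.dilate(e,np.ones((41,41))); pk=np.argwhere((e==d)&(e>120))
            print(c,[(round(x+65-v*.5,1),round(y+65-u*.5,1),int(e[v,u])) for v,u in pk])
        tiles.append(im)
    for q in ("base_seat","column_base","cap_mid","cap_foot"): print(c,q,[([round(float(v),1) for v in d["at"]],round(d["p"],2)) for d in robot.place_of(q,c)])
cv2.imwrite("pics/c2.png",np.vstack([np.hstack(tiles[:3]),np.hstack(tiles[3:])])[:,:,::-1])
```

```text
top [(np.float64(493.5), np.float64(-90.5), 207), (np.float64(493.5), np.float64(-91.0), 207), (np.float64(493.5), np.float64(-91.5), 207), (np.float64(493.5), np.float64(-92.0), 207), (np.float64(493.5), np.float64(-92.5), 207), (np.float64(493.5), np.float64(-93.0), 207), (np.float64(493.5), np.float64(-93.5), 207), (np.float64(493.0), np.float64(-91.0), 207), (np.float64(493.0), np.float64(-91.5), 207), (np.float64(493.0), np.float64(-92.0), 207), (np.float64(493.0), np.float64(-92.5), 207), (np.float64(493.0), np.float64(-93.0), 207), (np.float64(493.0), np.float64(-93.5), 207), (np.float64(492.5), np.float64(-109.5), 211), (np.float64(492.5), np.float64(-110.0), 211), (np.float64(492.5), np.float64(-110.5), 211), (np.float64(479.5), np.float64(-177.5), 172), (np.float64(479.0), np.float64(-177.5), 172), (np.float64(461.0), np.float64(-110.0), 169), (np.float64(445.5), np.float64(-155.0), 227), (np.float64(445.5), np.float64(-155.5), 227), (np.float64(445.5), np.float64(-156.0), 227), (np.float64(445.5), np.float64(-156.5), 227), (np.float64(445.5), np.float64(-157.0), 227), (np.
[... 22109 characters left out ...]
), 123), (np.float64(439.0), np.float64(-88.0), 123), (np.float64(438.5), np.float64(-87.0), 123), (np.float64(438.5), np.float64(-87.5), 123), (np.float64(434.5), np.float64(-184.5), 127), (np.float64(434.5), np.float64(-185.0), 127), (np.float64(434.0), np.float64(-184.5), 127), (np.float64(434.0), np.float64(-185.0), 127), (np.float64(415.5), np.float64(-197.0), 167), (np.float64(415.5), np.float64(-197.5), 167), (np.float64(397.0), np.float64(-130.0), 168), (np.float64(397.0), np.float64(-130.5), 168)]
scene base_seat [([435.3, -153.7, 46.1], 0.65)]
scene column_base [([434.0, -153.0, -0.5], 0.7)]
scene cap_mid [([435.9, -346.9, 34.4], 0.71)]
scene cap_foot [([434.5, -347.8, 2.2], 0.63)]
```

View pics/c2.png

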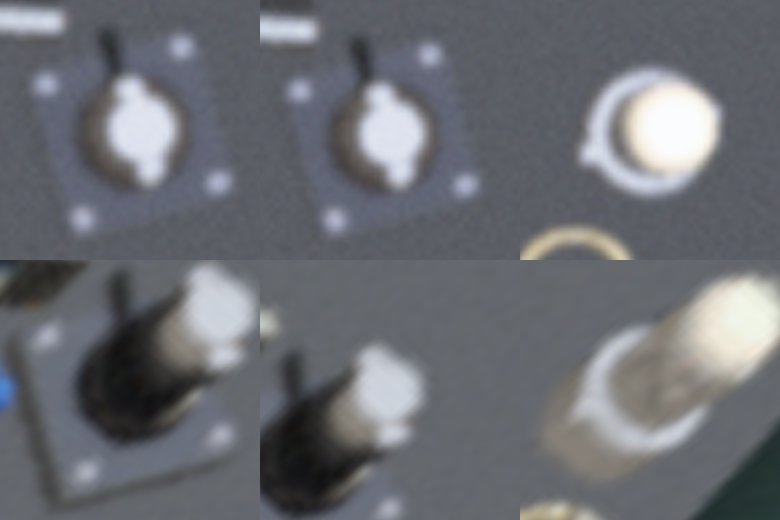

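Emit:
servo_tool(rows=[{"dp":[0,0,-50],"turn":0,"jaw":0},{"dp":[0,0,-90],"turn":0,"jaw":0},{"dp":[0,0,-113],"turn":0,"jaw":0},{"dp":[0,0,-113],"turn":0,"jaw":0},{"dp":[0,0,-113],"turn":0,"jaw":255},{"dp":[0,0,-113],"turn":0,"jaw":255},{"dp":[0,0,-113],"turn":0,"jaw":255},{"dp":[0,0,-113],"turn":0,"jaw":255},{"dp":[0,0,-113],"turn":0,"jaw":255},{"dp":[0,0,-113],"turn":0,"jaw":255},{"dp":[0,0,-113],"turn":0,"jaw":255}], newtons=25)

```text
time_s: 4.6
ee_pos: [405.6, 290.9, 29.9]
tcp_rot: [0.092, 0.701, -0.091, 0.702]
wrist_force: [-1.0, -2.6, 8.6]
finger_gap: 49.7
```

The screws put the base centre at (436.5,-152.9) from the top camera and (440,-154) from the scene camera, with a yaw of about 15°. The tube is gripped. I'll regrip at 90° so it is centred on both axes.

Emit:
servo_tool(rows=[{"dp":[0,0,0],"turn":0,"jaw":0},{"dp":[0,0,0],"turn":0,"jaw":0},{"dp":[0,0,0],"turn":0,"jaw":0},{"dp":[0,0,0],"turn":0,"jaw":0}])

```text
time_s: 5.0
ee_pos: [405.6, 290.9, 30.0]
tcp_rot: [0.092, 0.701, -0.09, 0.702]
wrist_force: [0.1, 0.0, 0.6]
finger_gap: 85.4
```

Emit:
servo_tool(rows=[{"dp":[0,0,0],"turn":-90,"jaw":0},{"dp":[0,0,0],"turn":-90,"jaw":0},{"dp":[0,0,0],"turn":-90,"jaw":0},{"dp":[0,0,0],"turn":-90,"jaw":0},{"dp":[0,0,0],"turn":-90,"jaw":0},{"dp":[0,0,0],"turn":-90,"jaw":0},{"dp":[0,0,0],"turn":-90,"jaw":0},{"dp":[0,0,0],"turn":-90,"jaw":0},{"dp":[0,0,0],"turn":-90,"jaw":0},{"dp":[0,0,0],"turn":-90,"jaw":0},{"dp":[0,0,0],"turn":-90,"jaw":0},{"dp":[0,0,0],"turn":-90,"jaw":0}])

```text
time_s: 6.2
ee_pos: [405.4, 291.0, 29.9]
tcp_rot: [-0.56, -0.43, 0.56, -0.432]
wrist_force: [0.0, -0.1, 0.3]
finger_gap: 85.4
```

Emit:
servo_tool(rows=[{"dp":[0,0,0],"turn":0,"jaw":255},{"dp":[0,0,0],"turn":0,"jaw":255},{"dp":[0,0,0],"turn":0,"jaw":255},{"dp":[0,0,0],"turn":0,"jaw":255},{"dp":[0,0,0],"turn":0,"jaw":255},{"dp":[0,0,0],"turn":0,"jaw":255},{"dp":[0,0,0],"turn":0,"jaw":255}], newtons=40)

```text
time_s: 6.9
ee_pos: [405.5, 291.0, 30.0]
tcp_rot: [-0.56, -0.43, 0.56, -0.432]
wrist_force: [-1.7, -0.3, 5.6]
finger_gap: 49.2
```

Emit:
servo_tool(rows=[{"dp":[0,0,45],"turn":0,"jaw":255},{"dp":[0,-10,90],"turn":0,"jaw":255},{"dp":[4,-50,115],"turn":8,"jaw":255},{"dp":[8,-95,115],"turn":16,"jaw":255},{"dp":[12,-140,115],"turn":25,"jaw":255},{"dp":[15,-185,115],"turn":25,"jaw":255},{"dp":[18,-230,115],"turn":25,"jaw":255},{"dp":[21,-275,115],"turn":25,"jaw":255},{"dp":[24,-320,115],"turn":25,"jaw":255},{"dp":[27,-365,115],"turn":25,"jaw":255},{"dp":[30,-410,115],"turn":25,"jaw":255},{"dp":[33,-444,115],"turn":25,"jaw":255}])

```text
time_s: 8.1
ee_pos: [438.0, -155.7, 145.1]
tcp_rot: [0.454, 0.541, -0.454, 0.543]
wrist_force: [0.6, 0.3, -1.0]
finger_gap: 49.1
```

Run:
```python
from h import *
s=robot.observe(); p=s["ee_pos"]; print(s["time_s"],p.round(1),s["finger_gap"],s["tcp_rot"].round(3),s["qpos"].round(2))
t=[]
for c in ("top","scene"):
    r=robot.capture(c)
    cx,cy,zf=p[0],p[1],p[2]-30
    im=ortho(r,cx,cy,zf if c=="scene" else zf+22,60,380)
    # overlay expected sleeve circle
    t.append(im)
    # sleeve circle at foot & top as expected
    for z in (zf,zf+22):
        a=np.linspace(0,2*np.pi,60)
        q=proj(r,np.stack([cx+30.5*np.cos(a),cy+30.5*np.sin(a),np.full(60,z)],-1))
        print(c,z,q.mean(0).round(1))
    for q in ("tube_mid","tube_foot","tube_seat"):print(c,q,[([round(float(v),1) for v in d["at"]],round(d["p"],2)) for d in robot.place_of(q,c)])
cv2.imwrite("pics/c3.png",np.hstack(t)[:,:,::-1])
```

```text
8.1 [ 438.  -155.7  145.1] 49.13833939835317 [ 0.454  0.541 -0.454  0.543] [-0.39  0.31  0.77  2.1  -0.3   0.83  0.74]
top 115.12717678147087 [373.4 289. ]
top 137.12717678147087 [374.4 288.6]
top tube_mid [([383.0, -10.8, 46.7], 0.69), ([685.9, 244.3, 45.4], 0.56)]
top tube_foot [([693.5, 237.2, 4.0], 0.77), ([385.9, -9.5, -3.3], 0.57)]
top tube_seat [([685.1, 242.1, 72.8], 0.89), ([382.4, -8.9, 69.7], 0.7), ([437.4, -345.1, 37.9], 0.31)]
scene 115.12717678147087 [370.7 225.2]
scene 137.12717678147087 [371.  220.1]
scene tube_mid [([384.9, -13.3, 41.5], 0.88), ([689.6, 237.2, 39.5], 0.82), ([437.9, -150.3, 154.5], 0.73), ([352.3, -355.3, 0.2], 0.69)]
scene tube_foot [([438.5, -153.9, 118.2], 0.9), ([385.0, -14.7, -3.3], 0.85), ([688.5, 239.7, 2.2], 0.76)]
scene tube_seat [([690.1, 235.9, 70.3], 0.76), ([440.7, -154.6, 181.5], 0.62), ([381.6, -11.1, 68.9], 0.61)]
```

View pics/c3.png

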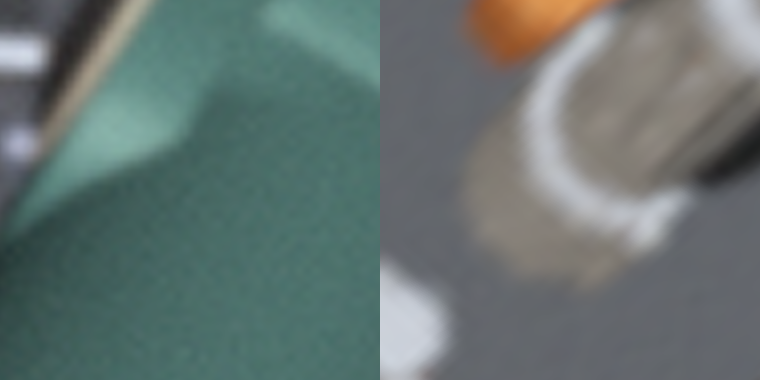

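The scene view agrees with the expected in-hand pose: the network's foot is at (438.5,-153.9), and the rib at about (655,222) lies along roughly 12–15°. I'll descend to just above the lugs, then onto them.

Emit:
servo_tool(rows=[{"dp":[0,2,-25],"turn":0,"jaw":255},{"dp":[0,2.4,-48],"turn":0,"jaw":255},{"dp":[0,2.4,-48],"turn":0,"jaw":255},{"dp":[0,2.4,-53],"turn":0,"jaw":255},{"dp":[0,2.4,-57],"turn":0,"jaw":255},{"dp":[0,2.4,-59],"turn":0,"jaw":255},{"dp":[0,2.4,-59],"turn":0,"jaw":255}])

```text
time_s: 9.2
ee_pos: [440.5, -149.2, 88.4]
tcp_rot: [0.455, 0.541, -0.451, 0.544]
wrist_force: [-6.3, 8.7, 42.8]
finger_gap: 48.9
```

Emit:
servo_tool(rows=[{"dp":[0,0,4],"turn":0,"jaw":255},{"dp":[0,0,5],"turn":0,"jaw":255},{"dp":[0,0,5],"turn":0,"jaw":255}])

```text
time_s: 9.5
ee_pos: [440.9, -149.1, 93.8]
tcp_rot: [0.455, 0.541, -0.451, 0.545]
wrist_force: [0.1, -0.6, -2.4]
finger_gap: 49.1
```

Run:
```python
from h import *
s=robot.observe(); print(s["time_s"],s["ee_pos"].round(1),s["wrist_force"].round(1),s["moment"].round(2))
r=robot.capture("scene")
u,v=proj(r,[[438,-153,60]])[0].astype(int); print(u,v)
im=r["pixels"][v-45:v+45,u-50:u+50]
cv2.imwrite("pics/c4.png",cv2.resize(im,None,fx=6,fy=6,interpolation=cv2.INTER_CUBIC)[:,:,::-1])
for q in ("tube_mid","tube_foot","tube_seat"):print(q,[([round(float(v),1) for v in d["at"]],round(d["p"],2)) for d in robot.place_of(q,"scene")])
```

```text
9.5 [ 440.9 -149.1   93.8] [ 0.1 -0.6 -2.4] [-0.01 -0.02  0.01]
369 238
tube_mid [([383.4, -11.1, 42.1], 0.97), ([691.7, 238.6, 39.7], 0.92), ([437.7, -147.4, 108.5], 0.55), ([675.2, 103.7, 4.1], 0.55)]
tube_foot [([689.5, 242.1, 0.7], 0.9), ([386.0, -14.5, -2.4], 0.66), ([437.7, -148.2, 68.1], 0.65), ([437.6, -153.3, 1.1], 0.41)]
tube_seat [([688.7, 237.8, 73.0], 0.97), ([440.5, -148.2, 130.4], 0.92), ([380.5, -12.0, 70.9], 0.78)]
```

View pics/c4.png

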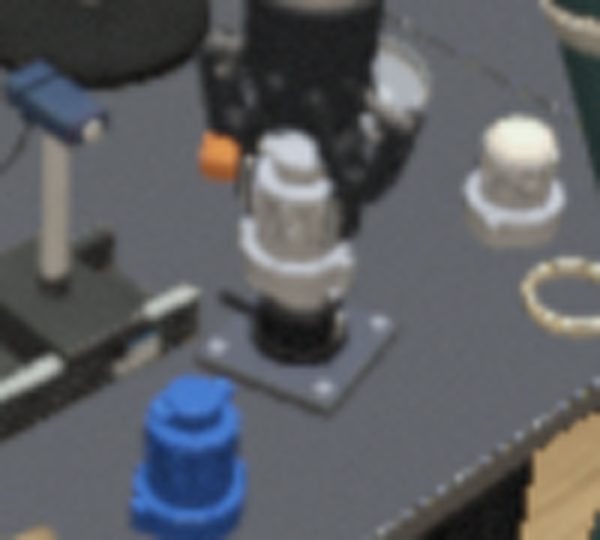

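The view shows the tube about 4 mm too far toward +x/+y (sleeve axis at u≈297, while the base screws imply about 306). The arm drifted from its target, so I'll correct it and check that it converges.

Emit:
servo_tool(rows=[{"dp":[-2.9,-4.2,0],"turn":0,"jaw":255},{"dp":[-2.9,-4.2,0],"turn":0,"jaw":255},{"dp":[-2.9,-4.2,0],"turn":0,"jaw":255}])

```text
time_s: 10.0
ee_pos: [437.4, -153.5, 93.2]
tcp_rot: [0.455, 0.541, -0.452, 0.544]
wrist_force: [0.9, -0.7, -2.3]
finger_gap: 48.8
```

Run:
```python
from h import *
from scipy.spatial.transform import Rotation as R
s=robot.observe(); print(s["time_s"],s["ee_pos"].round(1),s["wrist_force"].round(1),R.from_quat(s["tcp_rot"]).as_matrix().round(3).tolist())
for c in ("scene",):
    r=robot.capture(c)
    for q in ("tube_mid","tube_foot","tube_seat","base_seat"):print(q,[([round(float(v),1) for v in d["at"]],round(d["p"],2)) for d in robot.place_of(q,c) if abs(d["at"][1]+153)<40])
```

```text
10.0 [ 437.4 -153.5   93.2] [ 0.9 -0.7 -2.3] [[0.006, 0.984, 0.179], [0.001, 0.179, -0.984], [-1.0, 0.006, 0.0]]
tube_mid [([436.7, -152.3, 102.5], 0.64)]
tube_foot [([438.9, -151.4, 65.0], 0.72)]
tube_seat [([440.2, -156.4, 130.0], 0.76)]
base_seat [([433.2, -152.0, 43.8], 0.8)]
```

Emit:
servo_tool(rows=[{"dp":[0.6,0,-2],"turn":0,"jaw":255},{"dp":[0.6,0,-4],"turn":0,"jaw":255},{"dp":[0.6,0,-6],"turn":0,"jaw":255},{"dp":[0.6,0,-6],"turn":0,"jaw":255}])

```text
time_s: 10.65
ee_pos: [438.0, -153.2, 86.9]
tcp_rot: [0.454, 0.542, -0.452, 0.544]
wrist_force: [0.6, 0.1, -2.0]
finger_gap: 49.3
```

No contact force now, and the foot is 4 mm below the lug tops, so it is entering. I'll continue down.

Emit:
servo_tool(rows=[{"dp":[0,0,-4],"turn":0,"jaw":255},{"dp":[0,0,-8],"turn":0,"jaw":255},{"dp":[0,0,-11],"turn":0,"jaw":255},{"dp":[0,0,-12],"turn":0,"jaw":255},{"dp":[0,0,-12.5],"turn":0,"jaw":255}])

```text
time_s: 11.15
ee_pos: [437.9, -153.5, 74.5]
tcp_rot: [0.455, 0.542, -0.452, 0.544]
wrist_force: [-5.5, -0.4, 16.9]
finger_gap: 49.4
```

Emit:
servo_tool(rows=[{"dp":[-0.3,0,0.4],"turn":-8,"jaw":255},{"dp":[-0.3,0,0.4],"turn":-16,"jaw":255},{"dp":[-0.3,0,0.4],"turn":-24,"jaw":255},{"dp":[-0.3,0,0.4],"turn":-32,"jaw":255},{"dp":[-0.3,0,0.4],"turn":-40,"jaw":255},{"dp":[-0.3,0,0.4],"turn":-48,"jaw":255},{"dp":[-0.3,0,0.4],"turn":-56,"jaw":255},{"dp":[-0.3,0,0.4],"turn":-64,"jaw":255},{"dp":[-0.3,0,0.4],"turn":-72,"jaw":255},{"dp":[-0.3,0,0.4],"turn":-80,"jaw":255}])

```text
time_s: 12.15
ee_pos: [437.7, -153.4, 75.0]
tcp_rot: [0.697, 0.121, -0.696, 0.125]
wrist_force: [0.8, 1.0, -1.4]
finger_gap: 49.0
```

Run:
```python
from h import *
s=robot.observe(); q=s["tcp_rot"]
from scipy.spatial.transform import Rotation as R
m=R.from_quat(q).as_matrix(); print(np.degrees(np.arctan2(m[1,1],m[0,1])),s["ee_pos"].round(1),s["wrist_force"].round(1),s["moment"].round(2),s["qpos"].round(2))
```

```text
-70.01401661982158 [ 437.7 -153.4   75. ] [ 0.8  1.  -1.4] [0.02 0.03 0.  ] [-0.55  0.6   1.02  2.15 -0.73  0.79 -0.27]
```

Turning freely with no forces. Now the last part, to the stop.

Emit:
servo_tool(rows=[{"dp":[0,0,0],"turn":-6,"jaw":255},{"dp":[0,0,0],"turn":-10,"jaw":255},{"dp":[0,0,0],"turn":-14,"jaw":255},{"dp":[0,0,0],"turn":-17,"jaw":255},{"dp":[0,0,0],"turn":-17,"jaw":255}])

```text
time_s: 12.65
ee_pos: [437.7, -153.2, 74.9]
tcp_rot: [-0.707, -0.017, 0.707, -0.02]
wrist_force: [-0.2, 1.1, 1.1]
finger_gap: 49.2
```

```bash
cat >> h.py <<'E'
from scipy.spatial.transform import Rotation as R
def st():
    s=robot.observe(); m=R.from_quat(s["tcp_rot"]).as_matrix()
    print(round(s["time_s"],2),"yaw",np.degrees(np.arctan2(m[1,1],m[0,1])).round(1),s["ee_pos"].round(1),"F",s["wrist_force"].round(1),"M",s["moment"].round(2),"q",s["qpos"].round(2),round(s["finger_gap"],1))
E
python3 -c "
from h import *
st()"
```

```text
12.65 yaw -87.0 [ 437.7 -153.2   74.9] F [-0.2  1.1  1.1] M [0.54 0.17 0.75] q [-0.59  0.64  1.09  2.15 -0.8   0.83 -0.51] 49.2
```

The moment of 0.75 Nm about z shows it reached the stop after about 97° of tool turn. Release, rise, and look at the tube from the top camera.

Emit:
servo_tool(rows=[{"dp":[0,0,0],"turn":0,"jaw":0},{"dp":[0,0,0],"turn":0,"jaw":0},{"dp":[0,0,0],"turn":0,"jaw":0},{"dp":[0,0,0],"turn":0,"jaw":0},{"dp":[0,0,45],"turn":0,"jaw":0},{"dp":[0,0,80],"turn":0,"jaw":0},{"dp":[0,-45,80],"turn":0,"jaw":0},{"dp":[0,-90,80],"turn":0,"jaw":0},{"dp":[-1,-135,80],"turn":0,"jaw":0},{"dp":[-2,-180,80],"turn":0,"jaw":0},{"dp":[-2,-193,80],"turn":0,"jaw":0},{"dp":[-2,-193,80],"turn":0,"jaw":0}])

```text
time_s: 13.85
ee_pos: [434.7, -348.7, 154.9]
tcp_rot: [-0.707, -0.015, 0.707, -0.02]
wrist_force: [-0.4, 1.7, -0.5]
finger_gap: 85.2
```

Run:
```python
from h import *
st(); t=[]
for c in ("top","scene"):
    r=robot.capture(c)
    t.append(ortho(r,438,-153,125,50,380))
    for q in ("tube_mid","tube_foot","tube_seat","cap_mid","cap_foot"):print(c,q,[([round(float(v),1) for v in d["at"]],round(d["p"],2)) for d in robot.place_of(q,c) if d["at"][1]<-100])
cv2.imwrite("pics/c5.png",np.hstack(t)[:,:,::-1])
```

```text
13.85 yaw -87.2 [ 434.7 -348.7  154.9] F [-0.4  1.7 -0.5] M [0.06 0.03 0.04] q [-0.17  0.62  1.07  1.88 -0.64  1.02 -0.35] 85.2
top tube_mid [([434.6, -149.3, 90.2], 0.71)]
top tube_foot [([437.7, -151.7, 43.2], 0.59)]
top tube_seat [([438.8, -152.2, 115.4], 0.62)]
top cap_mid []
top cap_foot []
scene tube_mid [([435.7, -149.2, 84.0], 0.96)]
scene tube_foot [([438.4, -151.1, 49.7], 0.97)]
scene tube_seat [([437.4, -156.3, 111.1], 0.68)]
scene cap_mid [([433.5, -347.3, 32.1], 0.74), ([434.4, -346.6, 2.1], 0.32)]
scene cap_foot [([433.0, -347.1, 5.1], 0.63)]
```

View pics/c5.png

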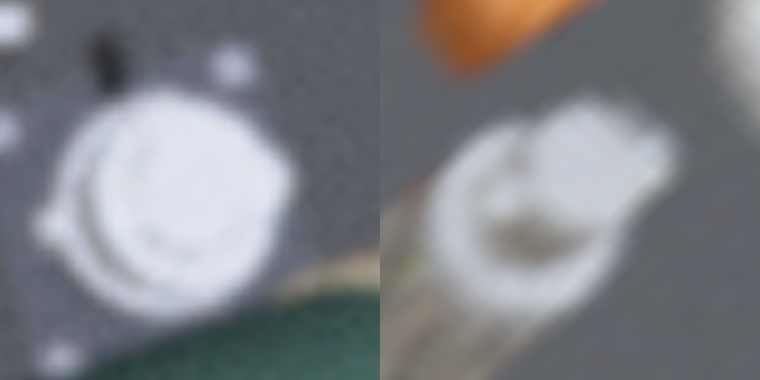

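The tube ribs at (45,228) and (285,175) give -77.5°, matching the predicted locked yaw of -78°, and the seat height is about 113–115 mm, so it is locked. Now the cap: descend and grip, then regrip at 90°.

Emit:
servo_tool(rows=[{"dp":[0.3,1.7,-45],"turn":0,"jaw":0},{"dp":[0.3,1.7,-90],"turn":0,"jaw":0},{"dp":[0.3,1.7,-120],"turn":0,"jaw":0},{"dp":[0.3,1.7,-130],"turn":0,"jaw":0},{"dp":[0.3,1.7,-130],"turn":0,"jaw":0},{"dp":[0.3,1.7,-130],"turn":0,"jaw":255},{"dp":[0.3,1.7,-130],"turn":0,"jaw":255},{"dp":[0.3,1.7,-130],"turn":0,"jaw":255},{"dp":[0.3,1.7,-130],"turn":0,"jaw":255},{"dp":[0.3,1.7,-130],"turn":0,"jaw":255},{"dp":[0.3,1.7,-130],"turn":0,"jaw":255},{"dp":[0.3,1.7,-130],"turn":0,"jaw":255}], newtons=25)

```text
time_s: 15.65
ee_pos: [436.9, -344.6, 26.2]
tcp_rot: [0.707, 0.017, -0.706, 0.021]
wrist_force: [-1.2, 1.2, 11.2]
finger_gap: 45.6
```

Emit:
servo_tool(rows=[{"dp":[0,0,0],"turn":0,"jaw":0},{"dp":[0,0,0],"turn":0,"jaw":0},{"dp":[0,0,0],"turn":0,"jaw":0},{"dp":[0,0,0],"turn":0,"jaw":0}])

```text
time_s: 16.05
ee_pos: [436.9, -344.6, 26.3]
tcp_rot: [0.707, 0.017, -0.706, 0.021]
wrist_force: [0.9, 0.6, -0.1]
finger_gap: 85.5
```

Emit:
servo_tool(rows=[{"dp":[0,0,0],"turn":90,"jaw":0},{"dp":[0,0,0],"turn":90,"jaw":0},{"dp":[0,0,0],"turn":90,"jaw":0},{"dp":[0,0,0],"turn":90,"jaw":0},{"dp":[0,0,0],"turn":90,"jaw":0},{"dp":[0,0,0],"turn":90,"jaw":0},{"dp":[0,0,0],"turn":90,"jaw":0},{"dp":[0,0,0],"turn":90,"jaw":0},{"dp":[0,0,0],"turn":90,"jaw":0},{"dp":[0,0,0],"turn":90,"jaw":0},{"dp":[0,0,0],"turn":90,"jaw":0},{"dp":[0,0,0],"turn":90,"jaw":0}])

```text
time_s: 17.25
ee_pos: [436.7, -344.8, 26.3]
tcp_rot: [0.488, 0.512, -0.484, 0.514]
wrist_force: [-0.5, -0.1, -0.2]
finger_gap: 85.3
```

Emit:
servo_tool(rows=[{"dp":[0,0,0],"turn":0,"jaw":255},{"dp":[0,0,0],"turn":0,"jaw":255},{"dp":[0,0,0],"turn":0,"jaw":255},{"dp":[0,0,0],"turn":0,"jaw":255},{"dp":[0,0,0],"turn":0,"jaw":255},{"dp":[0,0,0],"turn":0,"jaw":255},{"dp":[0,0,0],"turn":0,"jaw":255}], newtons=40)

```text
time_s: 17.95
ee_pos: [436.7, -344.7, 26.5]
tcp_rot: [0.489, 0.512, -0.485, 0.514]
wrist_force: [-1.1, 0.8, 6.3]
finger_gap: 44.6
```

```bash
python3 -c "
from h import *
st()"
```

```text
17.95 yaw 3.0 [ 436.7 -344.7   26.5] F [-1.1  0.8  6.3] M [ 0.23  0.55 -0.05] q [ 0.23  0.63  0.5   1.94 -0.48  0.68  1.07] 44.6
```

Emit:
servo_tool(rows=[{"dp":[0,0,45],"turn":0,"jaw":255},{"dp":[0,0,90],"turn":0,"jaw":255},{"dp":[0,0,135],"turn":0,"jaw":255},{"dp":[0,10,163],"turn":0,"jaw":255},{"dp":[0,50,163],"turn":-4,"jaw":255},{"dp":[0,90,163],"turn":-7.6,"jaw":255},{"dp":[1,130,163],"turn":-7.6,"jaw":255},{"dp":[1,165,163],"turn":-7.6,"jaw":255},{"dp":[1,185,163],"turn":-7.6,"jaw":255},{"dp":[1,191.4,163],"turn":-7.6,"jaw":255},{"dp":[1,191.4,163],"turn":-7.6,"jaw":255},{"dp":[1,191.4,163],"turn":-7.6,"jaw":255}])

```text
time_s: 19.15
ee_pos: [437.7, -154.3, 189.5]
tcp_rot: [0.522, 0.478, -0.518, 0.481]
wrist_force: [0.1, -0.5, -1.4]
finger_gap: 44.7
```

```bash
python3 -c "
from h import *
robot.capture('scene')
st()"
```

```text
19.2 yaw -4.7 [ 437.6 -154.5  189.5] F [-0.  -0.6 -1.5] M [-0.05  0.07  0.  ] q [-0.31  0.21  0.66  2.06 -0.16  0.91  0.36] 45.0
```

Descend to just above the tube's lugs and settle, correcting y by +1.1.

Emit:
servo_tool(rows=[{"dp":[0.1,1.1,-14],"turn":0,"jaw":255},{"dp":[0.1,1.1,-26],"turn":0,"jaw":255},{"dp":[0.1,1.1,-28],"turn":0,"jaw":255},{"dp":[0.1,1.1,-28],"turn":0,"jaw":255}])

```text
time_s: 19.6
ee_pos: [437.4, -153.9, 161.2]
tcp_rot: [0.522, 0.478, -0.519, 0.48]
wrist_force: [0.2, 0.0, -1.6]
finger_gap: 44.8
```

```bash
python3 -c "
from h import *
st()"
```

```text
19.6 yaw -4.7 [ 437.4 -153.9  161.2] F [ 0.2  0.  -1.6] M [ 0.05  0.07 -0.03] q [-0.29  0.26  0.65  2.09 -0.21  0.85  0.39] 44.8
```

Emit:
servo_tool(rows=[{"dp":[0.4,0.7,-1],"turn":0,"jaw":255},{"dp":[0.4,0.7,-3],"turn":0,"jaw":255},{"dp":[0.4,0.7,-5],"turn":0,"jaw":255},{"dp":[0.4,0.7,-6.5],"turn":0,"jaw":255},{"dp":[0.4,0.7,-6.5],"turn":0,"jaw":255}])

```text
time_s: 20.1
ee_pos: [437.7, -153.1, 154.5]
tcp_rot: [0.522, 0.478, -0.519, 0.48]
wrist_force: [-0.3, 0.4, -2.2]
finger_gap: 44.7
```

No contact force, so it is entering. Continue to the seat (TCP about 141.5).

Emit:
servo_tool(rows=[{"dp":[0,0,-4],"turn":0,"jaw":255},{"dp":[0,0,-8],"turn":0,"jaw":255},{"dp":[0,0,-11],"turn":0,"jaw":255},{"dp":[0,0,-12.5],"turn":0,"jaw":255},{"dp":[0,0,-13.3],"turn":0,"jaw":255},{"dp":[0,0,-13.3],"turn":0,"jaw":255}])

```text
time_s: 20.7
ee_pos: [437.6, -153.3, 141.4]
tcp_rot: [0.522, 0.478, -0.519, 0.48]
wrist_force: [-2.9, 1.4, 6.9]
finger_gap: 45.4
```

```bash
python3 -c "
from h import *
st()"
```

```text
20.7 yaw -4.7 [ 437.6 -153.3  141.4] F [-2.9  1.4  6.9] M [0.25 0.81 0.01] q [-0.28  0.29  0.63  2.11 -0.24  0.81  0.42] 45.4
```

Seated with light contact. Turn clockwise.

Emit:
servo_tool(rows=[{"dp":[0,0,0.3],"turn":-8,"jaw":255},{"dp":[0,0,0.3],"turn":-16,"jaw":255},{"dp":[0,0,0.3],"turn":-24,"jaw":255},{"dp":[0,0,0.3],"turn":-32,"jaw":255},{"dp":[0,0,0.3],"turn":-40,"jaw":255},{"dp":[0,0,0.3],"turn":-48,"jaw":255},{"dp":[0,0,0.3],"turn":-56,"jaw":255},{"dp":[0,0,0.3],"turn":-64,"jaw":255},{"dp":[0,0,0.3],"turn":-72,"jaw":255},{"dp":[0,0,0.3],"turn":-80,"jaw":255}])

```text
time_s: 21.7
ee_pos: [437.7, -153.2, 141.8]
tcp_rot: [0.707, 0.029, -0.706, 0.032]
wrist_force: [0.4, -0.3, -1.7]
finger_gap: 44.9
```

Emit:
servo_tool(rows=[{"dp":[0,0,0],"turn":-6,"jaw":255},{"dp":[0,0,0],"turn":-10,"jaw":255},{"dp":[0,0,0],"turn":-14,"jaw":255},{"dp":[0,0,0],"turn":-17,"jaw":255},{"dp":[0,0,0],"turn":-17,"jaw":255}])

```text
time_s: 22.2
ee_pos: [438.4, -153.2, 141.9]
tcp_rot: [0.704, -0.076, -0.703, -0.072]
wrist_force: [2.9, 0.5, -1.6]
finger_gap: 45.0
```

```bash
python3 -c "
from h import *
st()"
```

```text
22.2 yaw -102.0 [ 438.4 -153.2  141.9] F [ 2.9  0.5 -1.6] M [-0.07 -0.78  1.1 ] q [-0.59  0.41  1.03  2.11 -0.47  0.86 -1.06] 45.0
```

The moment of 1.1 Nm about z shows the stop was reached after 97°. Release, rise clear, move aside and check.

Emit:
servo_tool(rows=[{"dp":[0,0,0],"turn":0,"jaw":0},{"dp":[0,0,0],"turn":0,"jaw":0},{"dp":[0,0,0],"turn":0,"jaw":0},{"dp":[0,0,0],"turn":0,"jaw":0},{"dp":[0,0,30],"turn":0,"jaw":0},{"dp":[0,0,70],"turn":0,"jaw":0},{"dp":[0,0,110],"turn":0,"jaw":0},{"dp":[0,-40,120],"turn":0,"jaw":0},{"dp":[0,-85,120],"turn":0,"jaw":0},{"dp":[0,-130,120],"turn":0,"jaw":0},{"dp":[0,-160,120],"turn":0,"jaw":0},{"dp":[0,-160,120],"turn":0,"jaw":0}])

```text
time_s: 23.4
ee_pos: [436.0, -318.7, 262.1]
tcp_rot: [0.703, -0.079, -0.702, -0.074]
wrist_force: [-0.9, 0.5, 0.5]
finger_gap: 85.7
```

Run:
```python
from h import *
st(); t=[]
for c in ("top","scene"):
    r=robot.capture(c)
    t.append(ortho(r,438,-153,137,60,380))
    for q in ("tube_mid","tube_foot","tube_seat","cap_mid","cap_foot"):print(c,q,[([round(float(v),1) for v in d["at"]],round(d["p"],2)) for d in robot.place_of(q,c) if -200<d["at"][1]<-100])
u,v=proj(r,[[438,-153,100]])[0].astype(int)
z=cv2.resize(r["pixels"][v-45:v+45,u-60:u+60],(507,380),interpolation=cv2.INTER_CUBIC)
cv2.imwrite("pics/c6.png",np.hstack([t[0][:,:290+0],z])[:,:,::-1] if False else cv2.resize(np.hstack([t[0],z]),None,fx=.88,fy=.88)[:,:,::-1])
```

```text
23.4 yaw -102.4 [ 436.  -318.7  262.1] F [-0.9  0.5  0.5] M [ 0.02  0.03 -0.05] q [-0.29  0.4   1.1   1.82 -0.38  1.16 -0.85] 85.7
top tube_mid [([435.7, -153.0, 115.5], 0.6), ([433.8, -151.6, 89.0], 0.37)]
top tube_foot [([437.0, -149.9, 41.8], 0.6)]
top tube_seat [([434.8, -150.9, 113.9], 0.63)]
top cap_mid [([438.0, -150.7, 151.8], 0.91)]
top cap_foot [([437.8, -155.3, 114.0], 0.93)]
scene tube_mid [([436.9, -150.0, 86.4], 0.78)]
scene tube_foot [([439.4, -151.1, 47.8], 0.61)]
scene tube_seat [([434.9, -154.7, 110.6], 0.48)]
scene cap_mid [([437.1, -155.1, 148.2], 0.9), ([438.3, -151.9, 109.4], 0.67)]
scene cap_foot [([434.3, -154.1, 116.7], 0.94)]
```

View pics/c6.png

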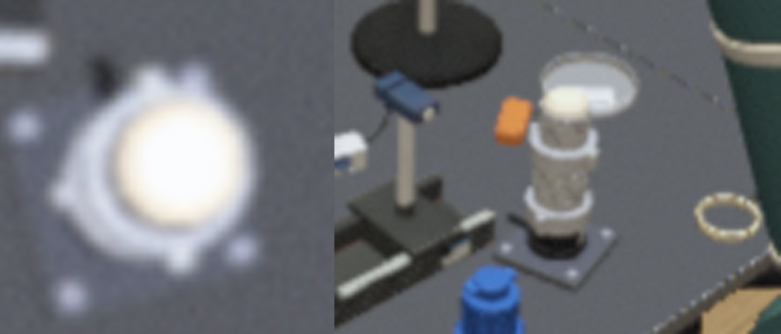

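The picture shows the column standing upright. The cap ribs at (150,80) and (181,260) give +9.8° (expected +9.4°), and the tube rib is still at (62,192). Heights match, so I'm handing in.

```bash
python3 -c "
from bench import robot
print(robot.close_job())"
```

```text
the job is handed in; nothing more can be done
None
```

The light column is assembled and the job is handed in at about 23.5 s of the 72 s allowed; the interface gives no verdict. The tube was gripped, centred, set on the base and turned clockwise to its stop. The cap then went onto the tube's upper lugs the same way.

**Turns:** both parts turned freely and then met a clear stop. The tool had turned about 97° each time, with moments of 0.75 Nm (tube) and 1.1 Nm (cap). A little slip in the grip would account for the excess over the nominal 93°.

**Last checks:**
- The tube ribs are at about -77.5°, against -77.7° expected. The cap ribs are at about +9.8°, against +9.4° expected.
- The networks put the cap foot at 114–117 mm (expected 115) and the tube foot at 42–48 mm (expected 45).
- The gripper is open and about 165 mm to the side, touching nothing. None of my moves came near a bystander, but I did not measure their positions again at the end.

**Disagreements:**
- The first attempt to set the tube pressed on the base with about 43 N at the wrist and stopped about 4 mm off target. I lifted, corrected by camera, and it went on without force.
- The cameras disagreed by about 4 mm on the base's position. The networks' points on the finished column also scatter by about 4–5 mm sideways, so I could not confirm the centring to the 4 mm limit by camera alone.

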